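# Take the bayonet filter head off its station

## Task

Take the filter head off the filter station so that its membrane can be changed: first lift the counterweighted hold-down arm past its balance point so that it rests open by itself, then press the release button fully down, then turn the filter head by its lever a quarter turn anticlockwise (seen from above) until it stops, lift it straight off and stand it upright on the floor of the empty metal tray, with the arm left open. Set it down gently, and leave the other things (rack, dish stack, bottle, timer) standing where they are.

Things in the scene. Friction and masses are not known exactly. Their poses are not given: they have to be found in the camera images.
- station: Filter station: grey fixed base plate 30 mm high with two aluminium claws (outer radius 46 mm, 14 mm high) that hold the filter head. Origin on the bayonet axis at worktop height; x to the station's back, y to its left (arm pivot), z up; turned by up to 0.4 rad. The L-shaped plate spans x -144 to +55, y -61 to +131 mm: button at the front, pivot at the left.
- station_axis (a point): Point on the bayonet axis on the top of the station's plate, 30 mm above the worktop; axes as the station's.
- guard (a joint): Angle of the hold-down arm, rad: 0 = down across the filter head, 1.75 = fully open (stop). Let go below about 0.8 it falls shut, beyond that it falls open by itself (balance point). Under 2 N at its tip lifts it.
- guard_pivot (a point): Hinge of the hold-down arm, at station x 0, y +100 mm, 125 mm above the worktop; hinge axis = the station's x. A counterweight (cylinder 36 mm thick, 44 mm long) sits above and beyond it. Open, the arm stands up over this pivot, leaning 10 degrees outward, its end 0.32 m above the worktop.
- guard_tab (a point): Middle of the black grip at the free end of the hold-down arm: 16 mm wide (along the station's x), 14 mm thick, 46 mm long (along the arm), 178 mm from the pivot. Arm down: at station x 0, y -78 mm, 125 mm above the worktop, nothing beside or near under it but the filter head and the lever's stop post (top at 80 mm). The arm is a bar 24 mm wide and 10 mm thick.
- release (a joint): Travel of the release button, m: 0 = up (locked), 0.014 = fully down. Moves straight down, needs 3 to 4 N all the way and stays where it is left (no spring). It carries a steel pin 10 mm thick that stands beside the lever and blocks it until the travel is 0.012.
- release_top (a point): Centre of the top of the release button, a grey round button 30 mm across in a black collar, at station x -118, y -30 mm; 55 mm above the worktop when up, 41 mm when down. In the locked position the lever's end is 45 mm behind and 30 mm to the left of this point.
- head: Filter head, loose, 0.18 to 0.34 kg: white round body 60 mm across, 44 mm high, with a round knob on top (75 mm high in all), two steel lugs at its foot (out to 39 mm radius) and one lever. Origin at its underside centre, z up along its axis, lever along its -x.
- head_base (a point): Underside centre of the filter head, axes as the head's. Locked: axes match the station's (lever to the station's -x). Unlocked: turned +90 degrees about z, lever to the station's -y, where it meets a steel stop post (10 mm thick, top 80 mm above the worktop); only within the last 12 degrees before the stop can the head be lifted. It turns easily (about 1 N at the lever).
- head_knob (a point): Centre of the filter head's grip knob: upright cylinder 38 mm across, 31 mm high (44 to 75 mm above the head's underside); this point is 61 mm above the underside. Seated, the knob's top is 105 mm above the worktop, 7 mm under the arm's rubber foot.
- lever_end (a point): Middle of the upright tab at the lever's end, 66 mm from the head's axis and 42 mm above its underside: the tab is 13 mm along the lever, 14 mm wide, and rises from 22 to 54 mm above the underside. The lever between it and the body is a bar 14 mm wide, 22 to 34 mm above the underside. The pressed-down lock pin still stands to 49 mm above the worktop, under the lever's path.
- tray: Fixed square metal tray, 170 x 170 mm outside, walls 4 mm thick and 14 mm high, floor 4 mm thick; it stands left or right of the station (it changes places with the tube rack). Origin at its underside centre, x and y along its sides.
- tray_floor (a point): Centre of the tray's floor, 4 mm above the worktop.
- tube_rack: Stepped frosted tube rack 139 x 180 x 85 mm, loose, bystander; origin at the centre of its underside.
- petri_stack: Stack of petri dishes, 61 mm across, 49 mm high, loose, bystander in front of the arm's pivot; origin at its underside centre.
- amber_bottle: Amber reagent bottle, 56 mm across, 120 mm high, loose, bystander to the station's right; origin at its underside centre.
- timer: Small white timer 64 x 64 x 19 mm, loose, bystander at the front; origin at its underside centre.

How it is judged (in metres and radians):
On the way, in this order (a step that is already met when the one before it is completed fails the run):
1. the hold-down arm rests open, the button not yet pressed (value of joint guard above 1.4 rad and value of joint release below 0.008 m), for 0.2 s.
2. the release button is fully down, the filter head still seated and not yet turned (value of joint guard above 1.4 rad and value of joint release above 0.012 m and angle between the x axis of head_base and the x axis of station_axis, either way round below 0.25 rad and horizontal distance between head_base and station_axis below 0.007 m and z of head_base in the frame of station_axis below 0.006 m), for 0.1 s.
3. the filter head is turned a quarter turn while still seated, arm open (value of joint guard above 1.4 rad and angle between the x axis of head_base and the y axis of station_axis, either way round below 0.25 rad and horizontal distance between head_base and station_axis below 0.007 m and z of head_base in the frame of station_axis below 0.006 m), for 0.1 s.
At the end, for the whole second after the job is handed in: The filter head stands upright (within 0.08 rad) and at rest flat on the tray's floor (underside within 4 mm of it, axis within 52 mm of the tray's centre along both sides), the hold-down arm is open (beyond 1.4 rad) and the release button is still down (beyond 12 mm) (value of joint guard above 1.4 rad and value of joint release above 0.012 m and x of head_base in the frame of tray_floor between -0.052 and 0.052 m and y of head_base in the frame of tray_floor between -0.052 and 0.052 m and z of head_base in the frame of tray_floor below 0.004 m and angle between head_base's own z axis and vertical below 0.08 rad and linear speed of head below 0.02 m/s); the robot touches nothing.
It fails at once if a bystander is shifted more than 30 mm or tipped (distance of any of tube_rack, petri_stack, amber_bottle, timer from where it was at the start of the episode above 0.03 m or angle between any of tube_rack, petri_stack, amber_bottle, timer's own z axis and vertical above 0.3 rad).
It fails at once if the filter head is dropped or rammed into the tray (over 60 N) (contact force between head and tray above 60 N).
It also fails if it takes over 64 s, if anything falls off the work surface, if the arm or the gripper's body presses on something with over 40 N, if the wrist force passes 120 N, or if a joint passes its speed limit or range.

## Robot

A 6-joint arm with a two-finger parallel gripper is mounted at the origin on a cart in front of the work surface, level with it; the furniture and walls round the work are solid. World frame = base frame: x ahead of the robot, y to its left, z up, the work surface at z = 0. Lengths are in mm, angles in rad, forces in N, time in s.
With the tool pointing down it reaches from about 350 to 775 mm from the base axis. Payload 7.3 kg.
Tool frame: the origin (TCP) lies between the finger pads; the fingertips stand 25 mm ahead of it and the grasp point (between the pads) lies 6 mm ahead of it; z points along the fingers, y is the direction in which the jaws open and shut (so a half turn about z gives the same grasp; the last joint's range is limited). The gripper opens to 92 mm and grips with 3 to 60 N. Pads are 19 mm wide; open, the fingers measure 130 mm over their backs; the gripper's body (75 mm by 190 mm) begins 47 mm behind the grasp point.
Start: joints at [-1.292, 0.342, 1.524, -0, 1.275, -0.146], TCP at [216.396, -478.346, 251.741] pointing down, gripper open.
Joint ranges: [-2.53, 2.53], [-0.77, 2.02], [0.04, 2.7], [-1, 4.14], [0.28, 2.66], [-3.11, 3.11]. Speed limits (rad/s): [2.57, 2.57, 3.14, 3.14, 3.14, 3.14].

## Interface

Orientations are given as [roll, pitch, yaw] about the fixed x, y, z axes, in that order (R = Rz(yaw) Ry(pitch) Rx(roll)).
In Python, from plant import get_obs, capture, calibration, close_job gives the robot as it stands. The module is installed in compiled form; this text tells all that it offers.
- The arm moves only by the shell command python3 -m jog 'ROWS'. ROWS is JSON, one flat list of numbers, 5 for each row, row after row: the closure, from 0 (fully open) to 1 (shut), then the shift along the tool's x, y, z in mm, then the turn about the tool's z in degrees. In form: [fingers, tx, ty, tz, yaw, fingers, tx, ty, tz, yaw, ...]. A call has 1 to 5 rows; each row shifts and turns the pose as measured when the row begins, along the tool's axes as they then stand; what a row does not reach is not made up. A row lasts 1/10 s, in which the tool goes at most 50 mm and 8.59 degrees, less where a joint would pass 70% of its speed; a pose out of reach is approached as far as the arm can. A call is refused whole if a number of a shift passes 50 or a number of a turn 8.59, either way. A call with a gripper value outside its range is refused whole. The fingers move at their own pace and stop on an object; the grip force is fixed at half the most. Time passes only in rows, so rows that do not move let the fingers close. It gives the time, the measured TCP pose, the force and the opening at its end, in the units of the state.
- get_obs(): the state, without advancing time (a new reading comes with each control period).
- capture(name): name is "scene" or "top"; returns (picture, depth): 480x640x3 uint8, red, green, blue; 480x640 float32, mm along the optical axis (not along the pixel's ray), 0 where there is no reading.
- calibration(name): a dict with "fovy" (degrees; the focal length in pixels is half the picture's height over the tangent of half this angle, whatever the lens; pixels are square), "cx", "cy" (the principal point, pixels), "k1" (the pictures are not rectified: a ray, as slopes to the right and down, at radius r is drawn at 1 + k1 r^2 times it, then the intrinsics apply), "R" (3x3) and "t" (3): a world point X has camera coordinates R X + t. Camera axes: x right, y down, z forward; pixel columns grow to the right and rows downward; lengths in mm; the calibration is good to about 2 mm. A picture is of the moment at which its call begins. calibration takes no time and is no camera call.
- close_job(): hands the job in, once; it reports no verdict.
The state is a dict: "time": time; "joint_positions": joint angles; "dq": joint speeds; "tau": joint torques, N m; "tool_pos": TCP position; "tcp_rot": TCP orientation; "contact_force": force on the tool from outside, world axes, zero at the start; "moment": the same for the moment, N m; "grip_width": finger opening in mm.
Only numpy, scipy, OpenCV 4.12 (cv2) and the standard library are available. Lean on these libraries where they do the work, as an engineer would, in place of code of your own. Each camera call takes 0.05 s, during which the arm holds its last target.

## Working session

There is one attempt and no reset: what is moved stays moved. The work goes in short steps, Python scripts to look and compute and a shell command to move; the robot and the scene stay as the last step left them, time stands still between calls to the robot, and variables do not carry over. Pictures are saved under pics/ and viewed, and the job is handed in when it is done.

```bash
mkdir -p pics
python3 - <<'E'
from plant import *
import cv2
print(get_obs())
for n in("scene","top"):
    p,d=capture(n); cv2.imwrite(f"pics/{n}0.png",p[:,:,::-1]); import numpy as np; np.save(f"{n}0.npy",d)
    print(n,calibration(n))
E
```

```text
{'time': 0.0, 'joint_positions': array([-1.29199249e+00,  3.42706889e-01,  1.52501543e+00, -6.17939818e-07,
        1.27537680e+00, -1.46005151e-01]), 'dq': array([-0.00033557,  0.00078856,  0.00071959,  0.0014047 ,  0.00083201,
        0.00171906]), 'tau': array([ 1.21108067e-03, -4.31244314e+01, -2.44221336e+01,  7.17716594e-02,
        5.58433158e-02, -1.21035473e-04]), 'tool_pos': array([ 216.29379565, -477.97618686,  251.05369942]), 'tcp_rot': array([-3.14010214e+00, -2.18585330e-04,  4.24809004e-01]), 'contact_force': array([ 0.9567878 , -0.90711751,  0.07295257]), 'moment': array([ 0.0025053 , -0.00294603,  0.00232243]), 'grip_width': 91.8719645971346}
scene {'fovy': 57.72831616194326, 'cx': 316.3619723486184, 'cy': 243.29291011740855, 'k1': 0.016133737893921297, 'R': array([[-0.75941444, -0.65059984,  0.00309036],
       [-0.45653872,  0.52949989, -0.7149841 ],
       [ 0.46353219, -0.54438012, -0.69913388]]), 't': array([395.08050617, 301.64570314, 964.34468783])}
top {'fovy': 43.982270185892034, 'cx': 322.2503660064164, 'cy': 239.20044607282347, 'k1': -0.12323225417938767, 'R': array([[-7.60750483e-04, -9.99971169e-01, -7.55531305e-03],
       [-9.97527371e-01,  1.28979740e-03, -7.02672115e-02],
       [ 7.02749304e-02,  7.48317574e-03, -9.97499592e-01]]), 't': array([  20.96382153,  533.33353878, 1612.25906862])}
```

View pics/scene0.png

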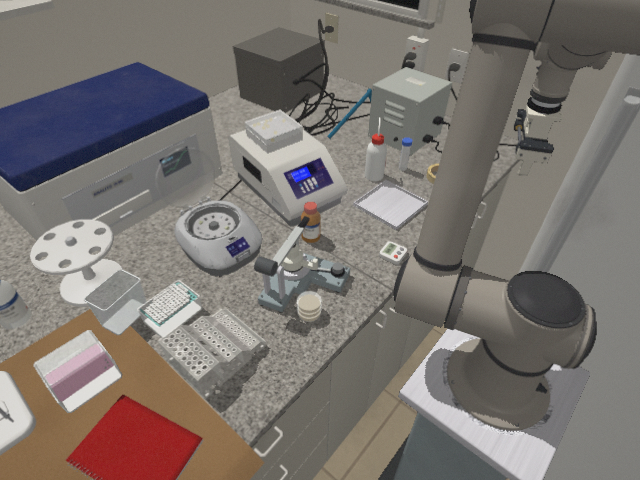

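View pics/top0.png

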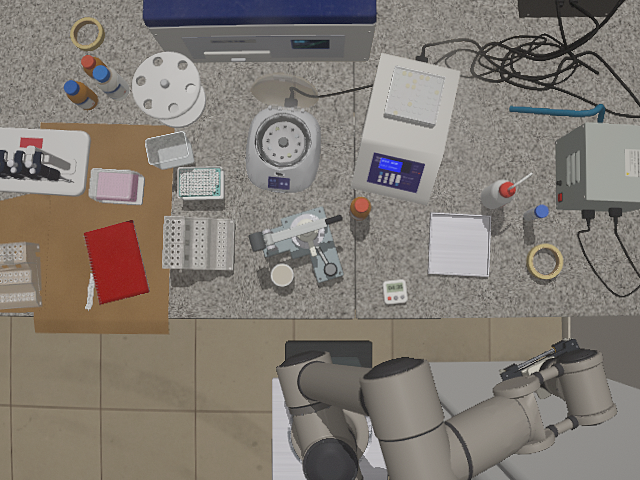

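Run:
```python
import cv2
p=cv2.imread("pics/top0.png"); cv2.imwrite("pics/c1.png",cv2.resize(p[195:305,235:385],None,fx=5,fy=5,interpolation=cv2.INTER_CUBIC))
p=cv2.imread("pics/scene0.png"); cv2.imwrite("pics/c2.png",cv2.resize(p[190:330,245:405],None,fx=4,fy=4,interpolation=cv2.INTER_CUBIC))
```

```text
(no output)
```

View pics/c1.png

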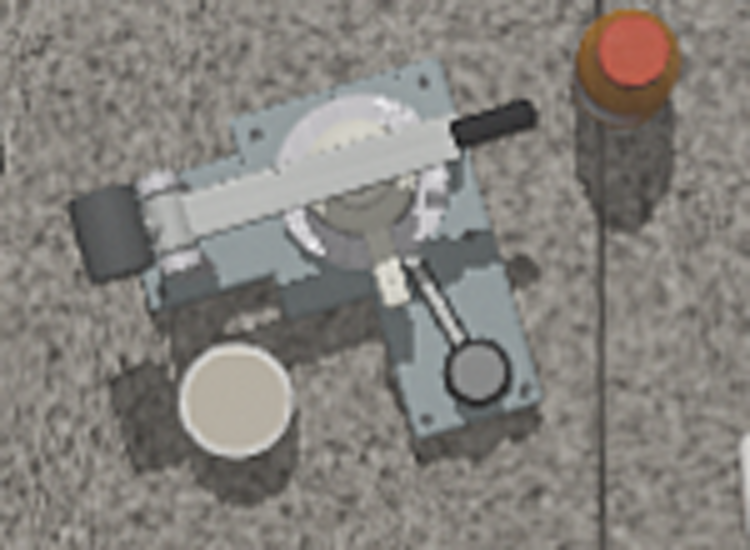

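View pics/c2.png

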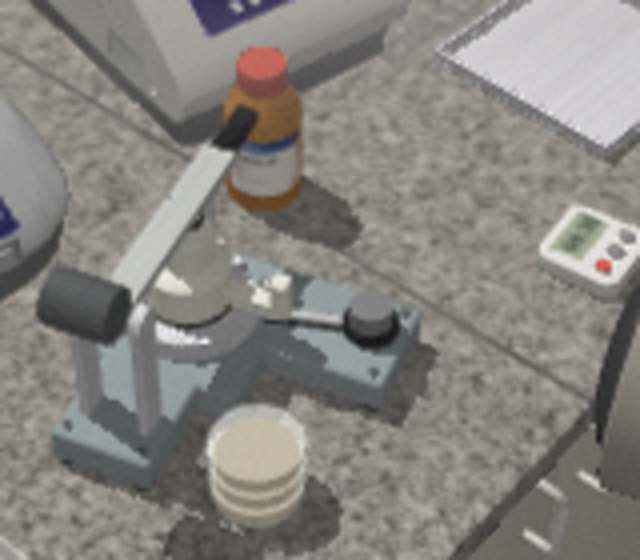

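```bash
cat > h.py <<'E'
import numpy as np, cv2
from plant import *
from scipy.optimize import least_squares
def K(n):
    c=calibration(n); f=240/np.tan(np.radians(c["fovy"]/2)); return c,f
def ray(n,u,v):
    c,f=K(n); a=np.array([(u-c["cx"])/f,(v-c["cy"])/f]); s=a.copy()
    for _ in range(20): s=a/(1+c["k1"]*(s@s))
    R=np.array(c["R"]);t=np.array(c["t"])
    return -R.T@t, R.T@np.r_[s,1]
def w(n,u,v,z):
    o,d=ray(n,u,v); return o+d*(z-o[2])/d[2]
def px(n,X):
    c,f=K(n); p=np.array(c["R"])@X+c["t"]; s=p[:2]/p[2]; s=s*(1+c["k1"]*(s@s)); return np.array([c["cx"]+f*s[0],c["cy"]+f*s[1]])
def st(pose,p):
    x,y,th=pose; c,s=np.cos(th),np.sin(th)
    return np.array([x+c*p[0]-s*p[1],y+s*p[0]+c*p[1],p[2]])
E
python3 - <<'E'
from h import *
F=[(478,371,(-118,-30,55)),(493,123,(0,-78,132)),(540,402,(-144,-61,30)),(438,60,(55,-61,30)),(235,122,(55,20,30)),(418,437,(-144,0,30))]
ob=[("top",235+a/5,195+b/5,p) for a,b,p in F if p[1] not in(0,20)]
G=[(371,310,(-118,-30,55)),(236,128,(0,-78,132)),(420,318,(-144,-61,30))]
ob+=[("scene",245+a/4,190+b/4,p) for a,b,p in G]
f=lambda q:np.concatenate([px(n,st(q,np.array(p,float)))-[u,v] for n,u,v,p in ob])
r=least_squares(f,[570,0,0.2],loss="soft_l1"); print(r.x); print(f(r.x).reshape(-1,2).round(1))
q=r.x
r2=least_squares(lambda q:f(q)[:8],q); print(r2.x, r2.fun.round(1))
for nm,u,v,z in [("petri",235+237/5,195+400/5,49),("bottlecap",235+633/5,195+48/5,120),("trayTL",432,213,14),("trayTR",490,215,14),("trayBL",428.5,274,14),("trayBR",488,277,14),("timer",396,291.5,19)]:
    print(nm,w("top",u,v,z).round(1))
d=np.load("top0.npy")
for u,v in[(331,269),(334,219),(460,245),(361,205)]: print(d[v,u], (lambda o,dd:(o+dd*d[v,u]).round(1))(*ray("top",u,v)))
E
```

```text
[5.51953601e+02 6.40266403e+01 2.88625772e-01]
[[-1.4  1.1]
 [ 0.5  0.6]
 [-0.2  1. ]
 [-0.7 -0.4]
 [-0.5 -1.5]
 [-0.4 -1.8]
 [ 0.3 -2. ]]
[5.52731429e+02 6.31896641e+01 2.99454609e-01] [-0.7  0.6  0.7 -0.   0.6  0.3 -0.7 -0.9]
petri [435.  127.3  49. ]
bottlecap [615.8 -82.2 120. ]
trayTL [ 606.1 -283.6   14. ]
trayTR [ 600.6 -446.5   14. ]
trayBL [ 437.4 -271.7   14. ]
trayBR [ 428.4 -437.5   14. ]
timer [ 389.8 -181.    19. ]
1595.5948 [451.   -3.2  48.5]
1518.9277 [577.  -10.5 134.1]
1645.6025 [ 5.180e+02 -3.635e+02  3.000e-01]
1538.5111 [615.2 -80.8 116.7]
```

```bash
cat >> h.py <<'E'
S=np.array([552.5,63.6,0.293])
def rel(goal,yaw=None):
    o=get_obs(); p=o["tool_pos"]; y=o["tcp_rot"][2]; d=np.array(goal)-p
    print("t",round(float(o["time"]),2),"pos",p.round(1),"rpy",o["tcp_rot"].round(3),"w",round(o["grip_width"],1),"F",o["contact_force"].round(1))
    yy=y if yaw is None else yaw
    print("tool d",(d[0]*np.cos(yy)+d[1]*np.sin(yy)).round(1),(d[0]*np.sin(yy)-d[1]*np.cos(yy)).round(1),(-d[2]).round(1),"turn deg",0 if yaw is None else np.degrees(y-yaw).round(2))
E
python3 -m jog '[0,42,-22,0,0,0,42,-22,0,0,0,42,-22,0,0,0,42,-22,0,0,0,42,-22,0,0]'; python3 -m jog '[0,0,0,0,-8.3,0,0,0,0,-8.3,0,0,0,0,-8.3,0,0,0,0,-8.3,0,0,0,0,-8.3]'; python3 -c "
from h import *
rel(st(S,np.array([0,-78,200.])),S[2]+np.pi/2)"
```

```text
time: 0.6
tool_pos: [363.3, -289.7, 248.7]
tcp_rot: [-3.138, 0.001, 0.413]
contact_force: [0.9, -0.4, -0.3]
grip_width: 91.7
time: 1.1
tool_pos: [366.8, -281.8, 247.4]
tcp_rot: [-3.135, -0.005, 1.164]
contact_force: [-0.6, -0.9, 0.1]
grip_width: 91.5
t 1.1 pos [ 366.8 -281.8  247.4] rpy [-3.135 -0.005  1.164] w 91.5 F [-0.6 -0.9  0.1]
tool d 199.1 277.5 47.4 turn deg -40.08
```

```bash
python3 -m jog '[0,0,0,0,-8.0,0,0,0,0,-8.0,0,0,0,0,-8.0,0,0,0,0,-8.0,0,0,0,0,-8]' >/dev/null; python3 -m jog '[0,28,39,0,0,0,28,39,0,0,0,28,39,0,0,0,28,39,0,0,0,28,39,0,0]'; python3 -c "
from h import *
rel(st(S,np.array([0,-78,200.])),S[2]+np.pi/2)"
```

```text
time: 2.1
tool_pos: [507.6, -85.0, 245.0]
tcp_rot: [-3.135, -0.013, 1.887]
contact_force: [0.1, -2.0, -0.4]
grip_width: 91.8
t 2.1 pos [507.6 -85.  245. ] rpy [-3.135 -0.013  1.887] w 91.8 F [ 0.1 -2.  -0.4]
tool d 51.3 85.9 45.0 turn deg 1.35
```

```bash
python3 -m jog '[0,20,35,15,1.3,0,20,35,15,0,0,11,16,15,0,0,0,0,0,0]' >/dev/null
python3 - <<'E'
from h import *
rel(st(S,np.array([0,-78,131.])),S[2]+np.pi/2)
for n,(a,b,c,d),k in(("top",(195,305,235,385),4),("scene",(130,330,225,405),3)):
    p,_=capture(n); cv2.imwrite(f"pics/{n}1.png",cv2.resize(p[a:b,c:d,::-1],None,fx=k,fy=k,interpolation=cv2.INTER_CUBIC))
E
```

```text
t 2.5 pos [578.1  -0.9 197.2] rpy [-3.135 -0.013  1.871] w 91.9 F [ 0.5  0.  -0. ]
tool d -8.9 -5.9 66.2 turn deg 0.4
```

View pics/scene1.png

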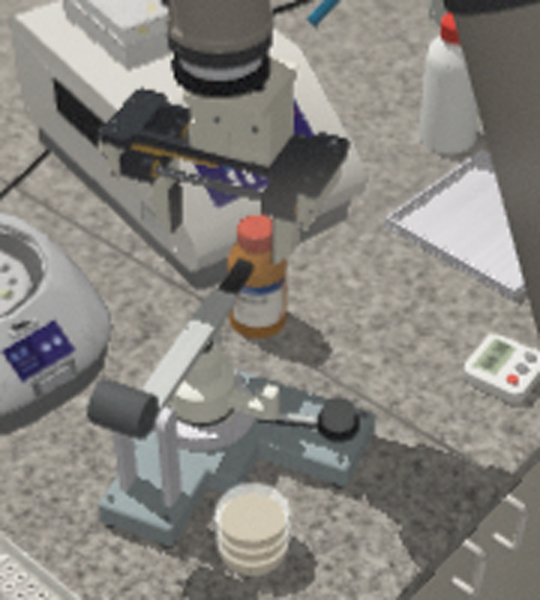

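View pics/top1.png

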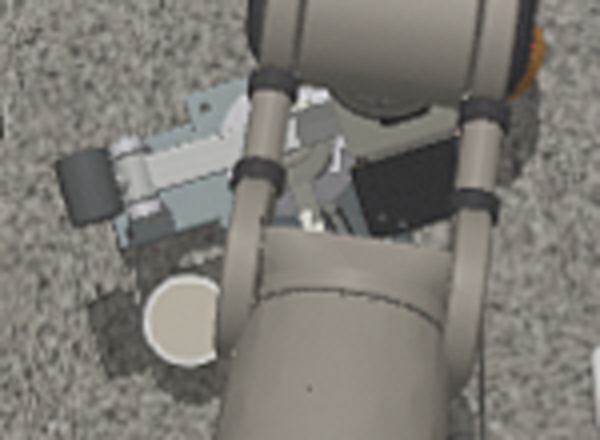

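```bash
python3 -m jog '[0,-9,-6,15,0,0,0,0,26,0,0,0,0,26,0,0,0,0,0,0]' >/dev/null
python3 - <<'E'
from h import *
rel(st(S,np.array([0,-78,131.])),S[2]+np.pi/2)
p,_=capture("scene"); cv2.imwrite(f"pics/s2.png",cv2.resize(p[150:310,245:385,::-1],None,fx=4,fy=4,interpolation=cv2.INTER_CUBIC))
E
```

```text
t 3.0 pos [573.8 -18.5 135.6] rpy [ 3.141 -0.007  1.864] w 92.0 F [-0.7  0.6  0. ]
tool d 6.8 3.3 4.6 turn deg 0.03
```

View pics/s2.png

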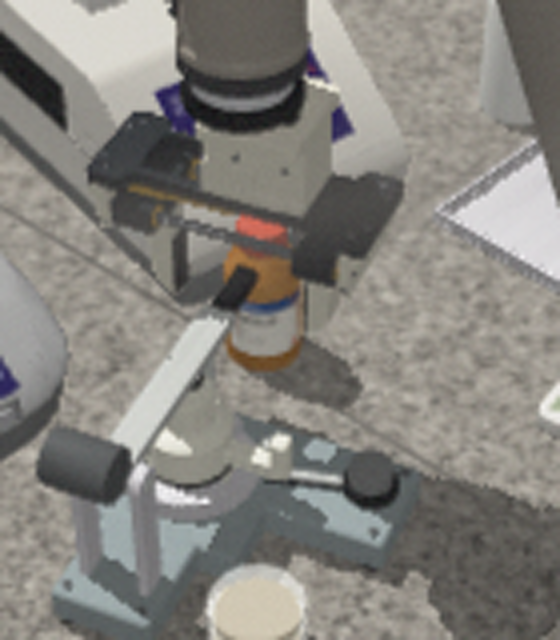

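```bash
python3 -m jog '[0.5,7,3,4,0,0.9,0,0,0,0,1,0,0,0,0,1,0,0,0,0,1,0,0,0,0]' ; python3 -c "
from h import *
rel(st(S,np.array([0,-78,131.])),S[2]+np.pi/2)"
```

```text
time: 3.55
tool_pos: [578.3, -12.0, 139.8]
tcp_rot: [3.129, -0.001, 1.863]
contact_force: [-0.0, -0.3, 0.5]
grip_width: 56.2
t 3.55 pos [578.3 -12.  139.8] rpy [ 3.129e+00 -1.000e-03  1.863e+00] w 56.2 F [-0.  -0.3  0.5]
tool d 1.9 -2.9 8.8 turn deg -0.05
```

```bash
python3 -m jog '[0.5,2,-2,6,0,0.5,0,0,0,0]' ; python3 -m jog '[1,0,0,3,0,1,0,0,0,0,1,0,0,0,0,1,0,0,0,0,1,0,0,0,0]'; python3 -c "
from h import *
rel(st(S,np.array([0,-78,131.])),S[2]+np.pi/2)"
```

```text
time: 3.75
tool_pos: [575.9, -10.5, 133.7]
tcp_rot: [3.128, -0.001, 1.863]
contact_force: [-0.5, 1.0, -0.5]
grip_width: 46.3
time: 4.25
tool_pos: [576.3, -10.2, 130.1]
tcp_rot: [3.128, -0.001, 1.863]
contact_force: [2.8, 2.6, -1.2]
grip_width: 15.8
t 4.25 pos [576.3 -10.2 130.1] rpy [ 3.128e+00 -1.000e-03  1.863e+00] w 15.8 F [ 2.8  2.6 -1.2]
tool d -0.4 -1.5 -0.9 turn deg -0.03
```

```bash
python3 -m jog '[1,1,0,-18,0,1,3,0,-17.5,0,1,4.5,0,-17,0,1,6,0,-16.5,0,1,8,0,-16,0]'; python3 -c "
from h import *
for a in(.4,.5,.6,1.0):
  rel(st(S,np.array([0,100-178*np.cos(a),131+178*np.sin(a)])),S[2]+np.pi/2)"
```

```text
time: 4.75
tool_pos: [569.7, 11.3, 214.9]
tcp_rot: [3.128, -0.002, 1.863]
contact_force: [3.5, 3.3, -3.0]
grip_width: 15.4
t 4.75 pos [569.7  11.3 214.9] rpy [ 3.128e+00 -2.000e-03  1.863e+00] w 15.4 F [ 3.5  3.3 -3. ]
tool d -8.9 -1.4 14.6 turn deg -0.02
t 4.75 pos [569.7  11.3 214.9] rpy [ 3.128e+00 -2.000e-03  1.863e+00] w 15.4 F [ 3.5  3.3 -3. ]
tool d -1.2 -1.4 -1.4 turn deg -0.02
t 4.75 pos [569.7  11.3 214.9] rpy [ 3.128e+00 -2.000e-03  1.863e+00] w 15.4 F [ 3.5  3.3 -3. ]
tool d 8.1 -1.4 -16.6 turn deg -0.02
t 4.75 pos [569.7  11.3 214.9] rpy [ 3.128e+00 -2.000e-03  1.863e+00] w 15.4 F [ 3.5  3.3 -3. ]
tool d 58.8 -1.4 -65.9 turn deg -0.02
```

```bash
python3 -m jog '[1,9,0,-15,0,1,11,0,-14,0,1,12,0,-13,0,1,13.5,0,-12,0,1,14.5,0,-10.5,0]'; python3 -m jog '[1,15,0,-9,0,1,16,0,-7,0,1,0,0,0,0]'
python3 - <<'E'
from h import *
rel(st(S,np.array([0,100-178*np.cos(1.2),131+178*np.sin(1.2)])),S[2]+np.pi/2)
p,_=capture("scene"); cv2.imwrite(f"pics/s3.png",cv2.resize(p[90:310,225:405,::-1],None,fx=2.7,fy=2.7,interpolation=cv2.INTER_CUBIC))
E
```

```text
time: 5.25
tool_pos: [551.4, 71.7, 280.8]
tcp_rot: [3.128, -0.002, 1.865]
contact_force: [6.6, 4.1, -9.2]
grip_width: 15.7
time: 5.55
tool_pos: [541.1, 105.5, 297.4]
tcp_rot: [3.129, -0.003, 1.868]
contact_force: [3.2, -0.1, -0.2]
grip_width: 16.1
t 5.55 pos [541.1 105.5 297.4] rpy [ 3.129e+00 -3.000e-03  1.868e+00] w 16.1 F [ 3.2 -0.1 -0.2]
tool d -7.9 -1.2 0.5 turn deg 0.26
```

View pics/s3.png

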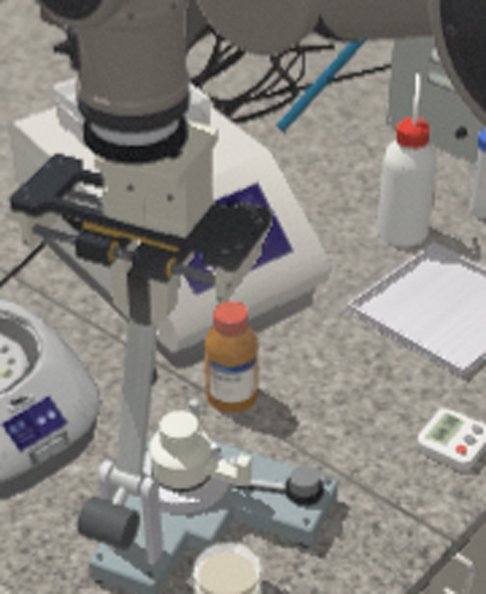

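```bash
python3 -m jog '[1,17,0,-5,0,1,17.5,0,-3,0,1,15,0,-1,0,0,0,0,0,0,0,0,0,0,0]'; python3 -m jog '[0,0,0,0,0,0,0,0,0,0,0,0,0,0,0]'
python3 - <<'E'
from h import *
rel(st(S,np.array([0,-60,300])),S[2]+np.pi/2)
p,_=capture("scene"); cv2.imwrite(f"pics/s4.png",cv2.resize(p[90:310,225:405,::-1],None,fx=2.7,fy=2.7,interpolation=cv2.INTER_CUBIC))
E
```

```text
time: 6.1
tool_pos: [526.6, 151.7, 306.7]
tcp_rot: [3.13, 0.001, 1.865]
contact_force: [0.7, 0.4, -0.5]
grip_width: 27.4
time: 6.4
tool_pos: [526.5, 150.4, 306.9]
tcp_rot: [3.13, 0.001, 1.863]
contact_force: [-0.3, 0.5, -0.8]
grip_width: 51.4
t 6.4 pos [526.5 150.4 306.9] rpy [3.130e+00 1.000e-03 1.863e+00] w 51.4 F [-0.3  0.5 -0.8]
tool d -150.6 -0.2 6.9 turn deg -0.02
```

View pics/s4.png

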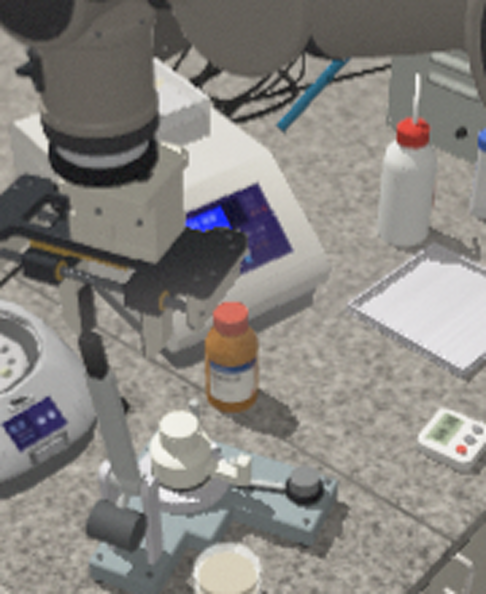

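```bash
python3 -m jog '[0,-40,0,0,0,1,-40,0,0,0,1,-40,0,0,0,1,-20,-25,0,8.5,1,0,0,0,8.5]' >/dev/null; python3 -m jog '[1,0,0,0,8.5,1,0,0,0,8.5,1,0,0,0,8.5,1,0,0,0,8.5,1,0,0,0,8.5]' >/dev/null;  python3 -m jog '[1,0,0,0,8.5,1,0,0,0,8.5,1,0,0,0,8.5]'
python3 - <<'E'
from h import *
rel(st(S,np.array([-118,-30,110.])),S[2])
E
```

```text
time: 7.75
tool_pos: [543.4, -0.4, 305.6]
tcp_rot: [3.141, -0.01, 0.366]
contact_force: [0.6, 0.4, -0.7]
grip_width: 0.8
t 7.75 pos [ 5.434e+02 -4.000e-01  3.056e+02] rpy [ 3.141 -0.01   0.366] w 0.8 F [ 0.6  0.4 -0.7]
tool d -90.8 -28.7 195.6 turn deg 4.19
```

```bash
python3 -m jog '[1,-30,-9,0,4.2,1,-30,-10,0,0,1,-30,-10,30,0,1,0,0,45,0,1,0,0,45,0]' >/dev/null; python3 -m jog '[1,0,0,45,0,1,0,0,20,0,1,0,0,0,0]'
python3 - <<'E'
from h import *
rel(st(S,np.array([-118,-30,85.])),S[2])
for n,(a,b,c,d),k in(("top",(195,305,235,385),4),("scene",(130,330,225,405),3)):
    p,_=capture(n); cv2.imwrite(f"pics/{n}5.png",cv2.resize(p[a:b,c:d,::-1],None,fx=k,fy=k,interpolation=cv2.INTER_CUBIC))
E
```

```text
time: 8.55
tool_pos: [449.2, -2.1, 115.9]
tcp_rot: [3.138, -0.017, 0.281]
contact_force: [0.6, 0.8, 0.4]
grip_width: 0.7
t 8.55 pos [449.2  -2.1 115.9] rpy [ 3.138 -0.017  0.281] w 0.7 F [0.6 0.8 0.4]
tool d -0.1 -3.0 30.9 turn deg -0.68
```

View pics/scene5.png

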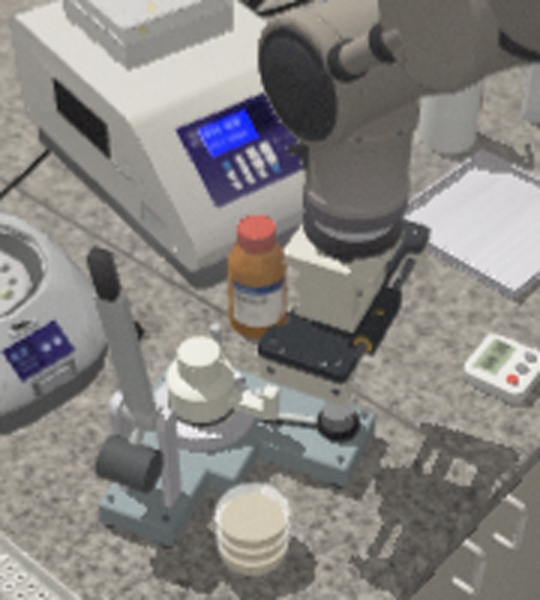

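```bash
python3 -m jog '[1,0,-3,20,0,1,0,0,11,0,1,0,0,0,0]' ; python3 -m jog '[1,0,0,4,0,1,0,0,4,0,1,0,0,4,0]'; python3 -c "
from h import *
rel(st(S,np.array([-118,-30,66.])),S[2])"
```

```text
time: 8.95
tool_pos: [454.6, -0.2, 91.1]
tcp_rot: [3.132, -0.031, 0.281]
contact_force: [0.1, -0.2, -0.5]
grip_width: 0.3
time: 9.25
tool_pos: [457.2, -0.7, 81.4]
tcp_rot: [3.129, -0.036, 0.281]
contact_force: [-0.8, 0.3, -0.5]
grip_width: 0.4
t 9.25 pos [457.2  -0.7  81.4] rpy [ 3.129 -0.036  0.281] w 0.4 F [-0.8  0.3 -0.5]
tool d -8.2 -4.0 15.4 turn deg -0.67
```

```bash
python3 -m jog '[1,-8,-3,0,0,1,0,0,3,0,1,0,0,3,0]' ; python3 -m jog '[1,-1,0,3,0,1,-1,0,3,0,1,0,0,3,0]'; python3 -c "
from h import *
rel(st(S,np.array([-118,-30,66.])),S[2])"
```

```text
time: 9.55
tool_pos: [448.1, -0.0, 75.2]
tcp_rot: [3.129, -0.036, 0.281]
contact_force: [0.2, 0.1, 2.9]
grip_width: 0.5
time: 9.85
tool_pos: [447.9, -0.5, 66.2]
tcp_rot: [3.128, -0.04, 0.281]
contact_force: [-1.7, 0.2, 7.8]
grip_width: 0.4
t 9.85 pos [447.9  -0.5  66.2] rpy [ 3.128 -0.04   0.281] w 0.4 F [-1.7  0.2  7.8]
tool d 0.7 -1.1 0.2 turn deg -0.68
```

Force is rising past the 3–4 N travel force, near the bottom. I'll press a little further to confirm the stop.

```bash
python3 -m jog '[1,0,0,2,0,1,0,0,2,0,1,0,0,1,0]'; python3 -m jog '[1,0,0,0,0,1,0,0,0,0]'
```

```text
time: 10.15
tool_pos: [447.8, -0.6, 65.8]
tcp_rot: [3.127, -0.04, 0.282]
contact_force: [-4.5, 1.2, 17.0]
grip_width: 0.2
time: 10.35
tool_pos: [447.7, -0.5, 66.5]
tcp_rot: [3.127, -0.041, 0.282]
contact_force: [0.9, 0.7, 0.6]
grip_width: 0.1
```

```bash
python3 -m jog '[1,0,0,-20,0,1,0,0,-40,0,1,0,0,-40,-8.5,1,0,0,0,-8.5,1,0,0,0,-8.5]' >/dev/null; python3 -m jog '[1,0,0,0,-8.5,1,0,0,0,-8.5,1,0,0,0,-8.5,1,0,0,0,-8.5,1,0,0,0,-8.5]' >/dev/null;  python3 -m jog '[1,0,0,0,-8.5,1,0,0,0,-8.5,1,0,0,0,-5.5]'
python3 - <<'E'
from h import *
rel(st(S,np.array([-66,32,150.])),S[2]+np.pi/2)
for n,(a,b,c,d),k in(("top",(195,305,235,385),4),("scene",(170,310,245,385),4)):
    p,_=capture(n); cv2.imwrite(f"pics/{n}6.png",cv2.resize(p[a:b,c:d,::-1],None,fx=k,fy=k,interpolation=cv2.INTER_CUBIC))
E
```

```text
time: 11.65
tool_pos: [439.0, -1.7, 162.2]
tcp_rot: [3.119, 0.011, 1.888]
contact_force: [-0.1, -0.5, -0.5]
grip_width: 0.2
t 11.65 pos [439.   -1.7 162.2] rpy [3.119 0.011 1.888] w 0.2 F [-0.1 -0.5 -0.5]
tool d 61.8 61.5 12.2 turn deg 1.38
```

View pics/scene6.png

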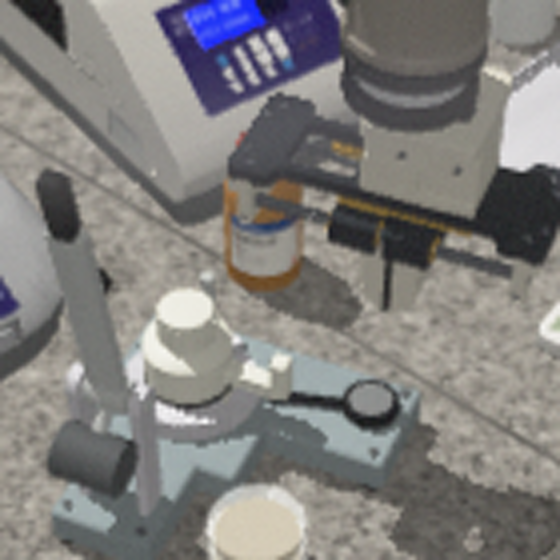

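```bash
python3 -m jog '[1,32,31,10,1.4,1,32,31,0,0,1,0,0,0,0]'
python3 - <<'E'
from h import *
rel(st(S,np.array([-66,32,86.])),S[2]+np.pi/2)
E
```

```text
time: 12.05
tool_pos: [481.2, 78.1, 151.7]
tcp_rot: [3.119, 0.011, 1.843]
contact_force: [0.5, -0.3, 0.6]
grip_width: 0.6
t 12.05 pos [481.2  78.1 151.7] rpy [3.119 0.011 1.843] w 0.6 F [ 0.5 -0.3  0.6]
tool d -2.5 -2.0 65.7 turn deg -1.22
```

```bash
python3 -m jog '[1,-1,-2,30,-1.2,1,0,0,20,0,1,0,0,15,0,1,0,0,0,0]'
python3 - <<'E'
from h import *
rel(st(S,np.array([-66,17,86.])),S[2]+np.pi/2)
p,_=capture("scene"); cv2.imwrite(f"pics/s7.png",cv2.resize(p[170:310,245:385,::-1],None,fx=4,fy=4,interpolation=cv2.INTER_CUBIC))
E
```

```text
time: 12.45
tool_pos: [480.8, 76.7, 83.4]
tcp_rot: [3.121, 0.012, 1.857]
contact_force: [-0.5, 0.3, 1.4]
grip_width: 0.3
t 12.45 pos [480.8  76.7  83.4] rpy [3.121 0.012 1.857] w 0.3 F [-0.5  0.3  1.4]
tool d -16.2 -1.1 -2.6 turn deg -0.4
```

View pics/s7.png

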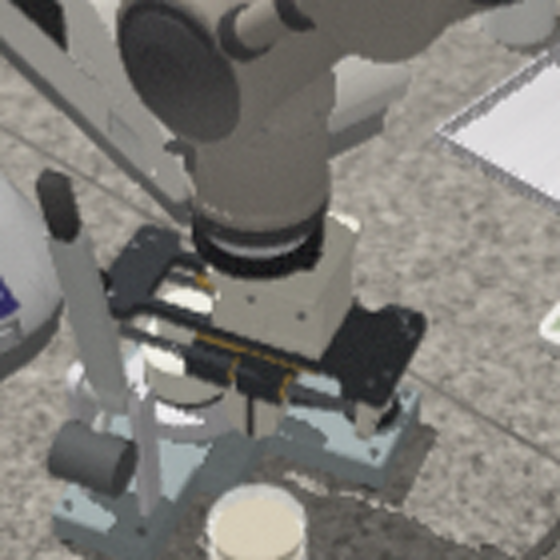

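```bash
python3 -m jog '[1,-12,-1.5,-2,0,1,-12,-1.5,0,0,1,-12,-1.5,0,0]'; python3 -m jog '[1,-12,2,0,0,1,-12,2,0,0,1,-11,7,0,0,1,-11,7,0,0]'
python3 - <<'E'
from h import *
rel(st(S,np.array([-51.6,-50,86.])),S[2]+np.pi/2)
p,_=capture("scene"); cv2.imwrite(f"pics/s8.png",cv2.resize(p[170:310,245:385,::-1],None,fx=4,fy=4,interpolation=cv2.INTER_CUBIC))
E
```

```text
time: 12.8
tool_pos: [488.0, 38.9, 88.8]
tcp_rot: [3.117, 0.013, 1.856]
contact_force: [-0.2, 0.8, -0.3]
grip_width: 0.3
time: 13.2
tool_pos: [516.0, 8.2, 87.1]
tcp_rot: [3.117, -0.013, 1.847]
contact_force: [-0.6, 23.7, -9.5]
grip_width: 0.6
t 13.2 pos [516.    8.2  87.1] rpy [ 3.117 -0.013  1.847] w 0.6 F [-0.6 23.7 -9.5]
tool d -7.5 -0.6 1.1 turn deg -0.95
```

View pics/s8.png

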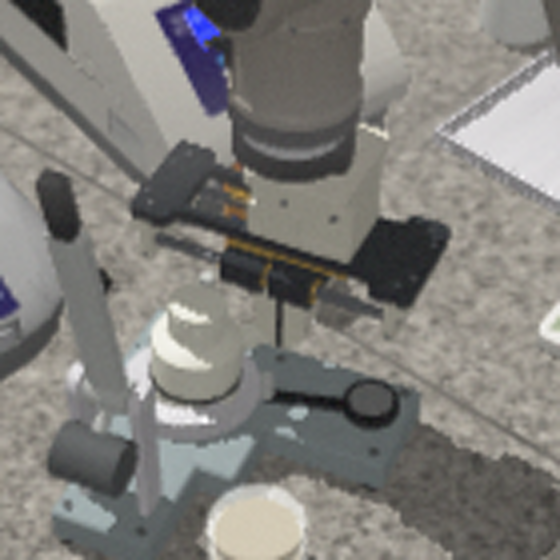

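```bash
python3 -m jog '[1,4,-4,0,0,1,0,0,0,0]'
python3 - <<'E'
from h import *
rel(st(S,np.array([-50,-48,82.])),S[2]+np.pi/2)
for n,(a,b,c,d),k in(("top",(195,305,235,385),4),("scene",(170,310,245,385),4)):
    p,_=capture(n); cv2.imwrite(f"pics/{n}9.png",cv2.resize(p[a:b,c:d,::-1],None,fx=k,fy=k,interpolation=cv2.INTER_CUBIC))
E
```

```text
time: 13.45
tool_pos: [513.2, 9.4, 86.8]
tcp_rot: [3.115, -0.014, 1.846]
contact_force: [0.7, -0.2, -1.1]
grip_width: 0.1
t 13.45 pos [513.2   9.4  86.8] rpy [ 3.115 -0.014  1.846] w 0.1 F [ 0.7 -0.2 -1.1]
tool d -7.5 3.3 4.8 turn deg -1.04
```

View pics/scene9.png

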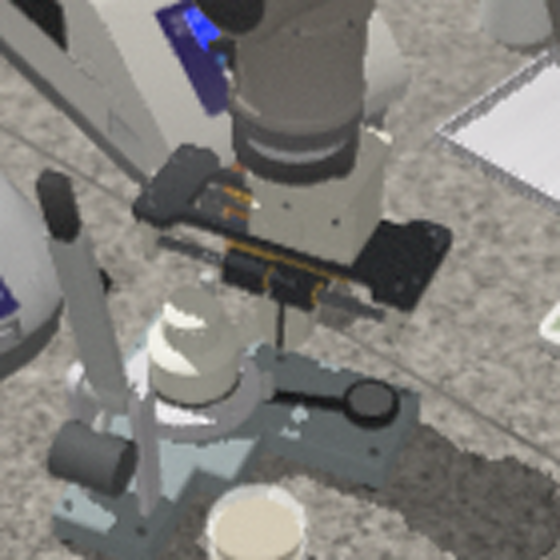

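View pics/top9.png

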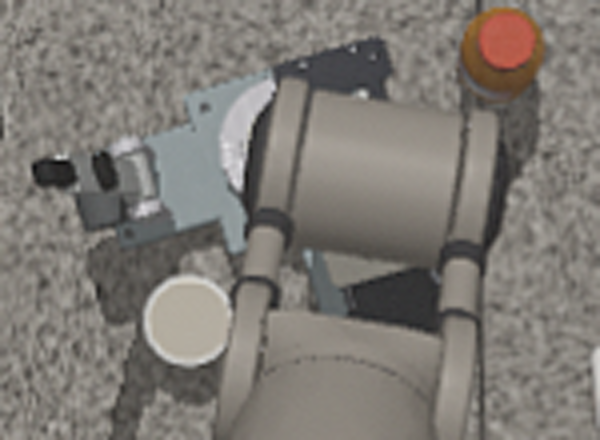

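```bash
python3 -m jog '[1,0,3,3,0,1,0,8,0,0]'; python3 -m jog '[1,0,8,0,0,1,-2,6,0,0]'; python3 -c "
from h import *
rel(st(S,np.array([-26,-50,82.])),S[2]+np.pi/2)"
```

```text
time: 13.75
tool_pos: [524.4, 10.9, 84.8]
tcp_rot: [3.115, -0.012, 1.844]
contact_force: [-1.6, -0.3, 0.1]
grip_width: 0.5
time: 13.95
tool_pos: [540.4, 12.3, 85.6]
tcp_rot: [3.114, -0.011, 1.844]
contact_force: [-0.2, 0.1, -0.6]
grip_width: 0.3
t 13.95 pos [540.4  12.3  85.6] rpy [ 3.114 -0.011  1.844] w 0.3 F [-0.2  0.1 -0.6]
tool d -4.4 0.4 3.6 turn deg -1.15
```

```bash
python3 -m jog '[1,-2,4,2,0,1,-1,4,0,0]'; python3 -m jog '[1,0,3,0,0,1,0,3,0,0]';  python3 -c "
from h import *
rel(st(S,np.array([-26,-50,82.])),S[2]+np.pi/2)"
```

```text
time: 14.15
tool_pos: [550.6, 11.2, 84.2]
tcp_rot: [3.113, -0.01, 1.844]
contact_force: [-3.8, -0.6, 3.1]
grip_width: 0.2
time: 14.35
tool_pos: [553.8, 12.6, 83.8]
tcp_rot: [3.121, -0.012, 1.845]
contact_force: [-14.4, -4.0, 12.5]
grip_width: 0.6
t 14.35 pos [553.8  12.6  83.8] rpy [ 3.121 -0.012  1.845] w 0.6 F [-14.4  -4.   12.5]
tool d -0.8 -12.6 1.8 turn deg -1.09
```

```bash
python3 -m jog '[1,0,-12,0,0,1,0,-20,-20,0,1,0,-20,-40,0,1,0,-20,-40,0,1,-30,-40,-20,0]'; python3 -m jog '[0,0,-30,0,0,0,0,0,0,0]'
python3 - <<'E'
from h import *
rel(st(S,np.array([0,0,130.])),S[2]+np.pi/2)
for n,(a,b,c,d),k in(("top",(195,305,235,385),4),("scene",(170,310,245,385),4)):
    p,_=capture(n); cv2.imwrite(f"pics/{n}10.png",cv2.resize(p[a:b,c:d,::-1],None,fx=k,fy=k,interpolation=cv2.INTER_CUBIC))
E
```

```text
time: 14.85
tool_pos: [453.9, -43.7, 199.6]
tcp_rot: [3.124, -0.015, 1.85]
contact_force: [0.7, -1.4, -0.2]
grip_width: 0.3
time: 15.05
tool_pos: [423.8, -54.6, 202.1]
tcp_rot: [3.119, -0.01, 1.847]
contact_force: [0.3, -0.6, -0.6]
grip_width: 12.1
t 15.05 pos [423.8 -54.6 202.1] rpy [ 3.119 -0.01   1.847] w 12.1 F [ 0.3 -0.6 -0.6]
tool d 76.0 157.3 72.1 turn deg -0.94
```

View pics/scene10.png

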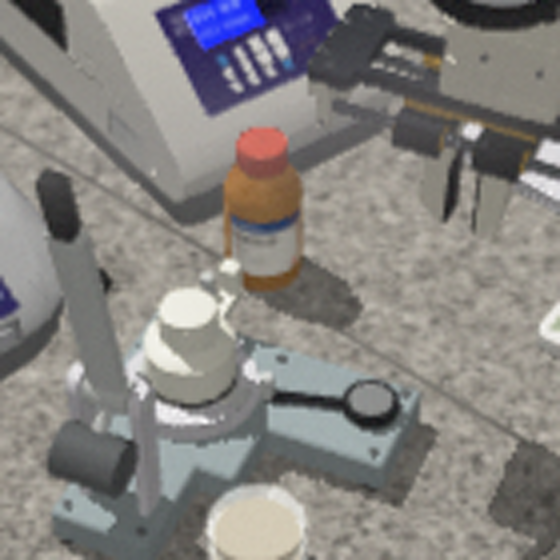

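View pics/top10.png

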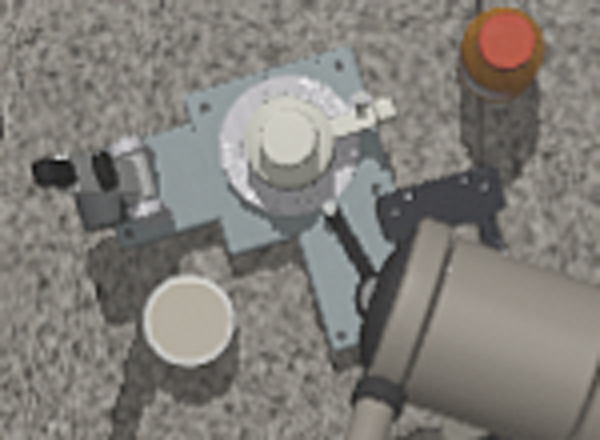

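```bash
python3 - <<'E'
from h import *
print(w("top",235+288/4,195+137/4,105), w("scene",245+189/4,170+308/4,105),st(S,np.array([0,0,0])))
E
python3 -m jog '[0,38,50,0,-0.9,0,38,50,0,0,0,0,50,0,0,0,0,0,0,0]';python3 - <<'E'
from h import *
rel(st(S,np.array([0,0,130.])),S[2]+np.pi/2)
E
```

```text
[553.30301888  59.45066191 105.        ] [548.10099359  62.54071728 105.        ] [552.5  63.6   0. ]
time: 15.55
tool_pos: [540.9, 45.8, 204.2]
tcp_rot: [3.114, -0.008, 1.86]
contact_force: [0.9, -0.8, 0.2]
grip_width: 51.9
t 15.55 pos [540.9  45.8 204.2] rpy [ 3.114 -0.008  1.86 ] w 51.9 F [ 0.9 -0.8  0.2]
tool d 13.7 16.3 74.2 turn deg -0.2
```

```bash
python3 -m jog '[0,13,16,20,0,0,0,0,25,0,0,0,0,25,0,0,0,0,20,0,0,0,0,0,0]';python3 - <<'E'
from h import *
rel([552,62,104.],S[2]+np.pi/2)
for n,(a,b,c,d),k in(("scene",(170,310,245,385),4),):
    p,_=capture(n); cv2.imwrite(f"pics/{n}11.png",cv2.resize(p[a:b,c:d,::-1],None,fx=k,fy=k,interpolation=cv2.INTER_CUBIC))
E
```

```text
time: 16.05
tool_pos: [558.9, 70.0, 107.4]
tcp_rot: [3.115, -0.01, 1.867]
contact_force: [-0.3, -0.4, 0.6]
grip_width: 89.8
t 16.05 pos [558.9  70.  107.4] rpy [ 3.115 -0.01   1.867] w 89.8 F [-0.3 -0.4  0.6]
tool d -5.7 -8.9 3.4 turn deg 0.17
```

View pics/scene11.png

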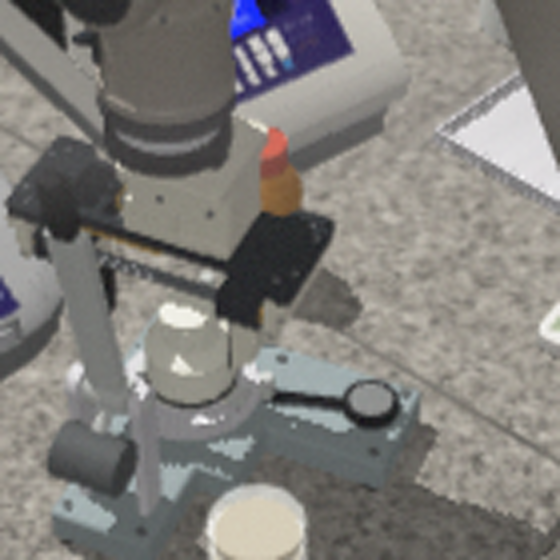

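Straddling the knob, offset by about 6/9 mm. Centre and close.

```bash
python3 -m jog '[0,-6,-8,3,0,0.4,0,0,0,0,0.5,0,0,0,0]';python3 -c "
from h import *
rel([552,62,104.],S[2]+np.pi/2)"
```

```text
time: 16.4
tool_pos: [554.9, 61.4, 107.6]
tcp_rot: [3.109, -0.008, 1.867]
contact_force: [0.4, 0.1, -0.1]
grip_width: 80.1
t 16.4 pos [554.9  61.4 107.6] rpy [ 3.109 -0.008  1.867] w 80.1 F [ 0.4  0.1 -0.1]
tool d 1.4 -2.6 3.6 turn deg 0.19
```

```bash
python3 -m jog '[0.5,1,-2.5,3,0,0.5,0,0,0,0,0.5,0,0,0,0]';python3 -c "
from h import *
rel([552,62,104.],S[2]+np.pi/2)"; python3 -m jog '[1,0,0,0,0,1,0,0,0,0,1,0,0,0,0,1,0,0,0,0]'
```

```text
time: 16.7
tool_pos: [553.0, 61.4, 106.3]
tcp_rot: [3.105, -0.007, 1.866]
contact_force: [-0.4, -0.4, 0.4]
grip_width: 56.4
t 16.7 pos [553.   61.4 106.3] rpy [ 3.105 -0.007  1.866] w 56.4 F [-0.4 -0.4  0.4]
tool d 0.9 -0.8 2.3 turn deg 0.15
time: 17.1
tool_pos: [553.0, 61.4, 106.7]
tcp_rot: [3.105, -0.007, 1.867]
contact_force: [0.0, 0.6, -0.1]
grip_width: 37.8
```

```bash
python3 -m jog '[1,0,0.3,-8,0,1,0,0.3,-8,0,1,0,0.3,-8,0]'; python3 -m jog '[1,0,0.5,-15,0,1,0,0.5,-15,0,1,0,0,0,0]'
python3 - <<'E'
from h import *
rel([552,62,200.],S[2]+np.pi/2)
for n,(a,b,c,d),k in(("scene",(150,310,245,385),4),):
    p,_=capture(n); cv2.imwrite(f"pics/{n}12.png",cv2.resize(p[a:b,c:d,::-1],None,fx=k,fy=k,interpolation=cv2.INTER_CUBIC))
E
```

```text
time: 17.4
tool_pos: [551.9, 61.4, 130.5]
tcp_rot: [3.109, -0.008, 1.867]
contact_force: [-0.8, 0.5, -2.5]
grip_width: 37.2
time: 17.7
tool_pos: [552.5, 61.2, 163.9]
tcp_rot: [3.107, -0.007, 1.867]
contact_force: [0.7, -1.1, -3.2]
grip_width: 37.3
t 17.7 pos [552.5  61.2 163.9] rpy [ 3.107 -0.007  1.867] w 37.3 F [ 0.7 -1.1 -3.2]
tool d 0.9 -0.3 -36.1 turn deg 0.16
```

View pics/scene12.png

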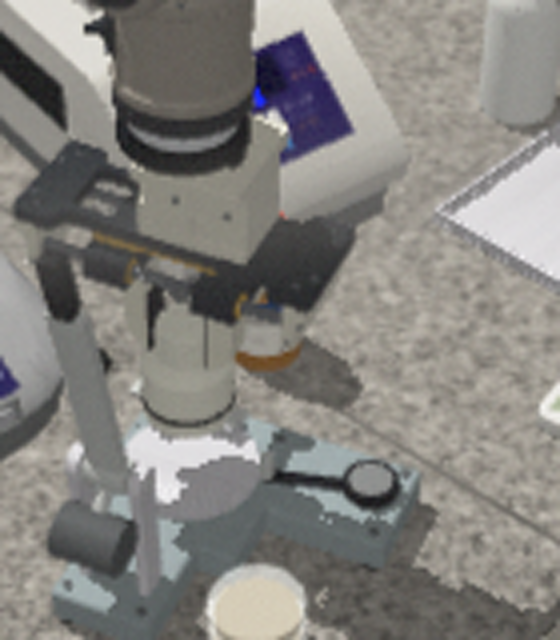

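```bash
python3 -m jog '[1,0,1.4,-40,0,1,0,1.5,-40,0,1,0,0.4,-12,0]'; python3 -m jog '[1,-20,-8,0,0,1,-35,-14,0,0,1,-35,-14,0,0,1,-35,-14,0,0,1,-35,-14,0,0]'; python3 -c "
from h import *
rel([515,-358,255.],S[2]+np.pi/2)"
```

```text
time: 18.05
tool_pos: [550.2, 60.6, 253.0]
tcp_rot: [3.118, -0.011, 1.866]
contact_force: [0.5, -0.4, -2.0]
grip_width: 37.4
time: 18.55
tool_pos: [535.6, -111.1, 248.9]
tcp_rot: [3.116, -0.013, 1.876]
contact_force: [-0.1, 0.0, -2.5]
grip_width: 37.6
t 18.55 pos [ 535.6 -111.1  248.9] rpy [ 3.116 -0.013  1.876] w 37.6 F [-0.1  0.  -2.5]
tool d -230.4 -91.0 -6.1 turn deg 0.67
```

```bash
python3 -m jog '[1,-40,-16,-6,0,1,-40,-16,0,0,1,-40,-16,0,0,1,-40,-16,0,0,1,-40,-16,0,0]'; python3 -m jog '[1,-28,-9,0,0,1,0,0,0,0,1,0,0,0,0]'
python3 - <<'E'
from h import *
rel([515,-358,255.],S[2]+np.pi/2)
p,_=capture("scene"); cv2.imwrite(f"pics/s13.png",cv2.resize(p[30:280,300:540,::-1],None,fx=2.4,fy=2.4,interpolation=cv2.INTER_CUBIC))
p,_=capture("top"); cv2.imwrite(f"pics/t13.png",cv2.resize(p[140:330,380:570,::-1],None,fx=3,fy=3,interpolation=cv2.INTER_CUBIC))
E
```

```text
time: 19.05
tool_pos: [516.1, -332.8, 245.4]
tcp_rot: [3.12, -0.019, 1.877]
contact_force: [-0.6, -0.2, -1.5]
grip_width: 37.9
time: 19.35
tool_pos: [512.9, -369.1, 239.9]
tcp_rot: [3.124, -0.023, 1.869]
contact_force: [-1.5, 0.1, -3.3]
grip_width: 37.7
t 19.35 pos [ 512.9 -369.1  239.9] rpy [ 3.124 -0.023  1.869] w 37.7 F [-1.5  0.1 -3.3]
tool d 10.0 5.2 -15.1 turn deg 0.31
```

View pics/s13.png

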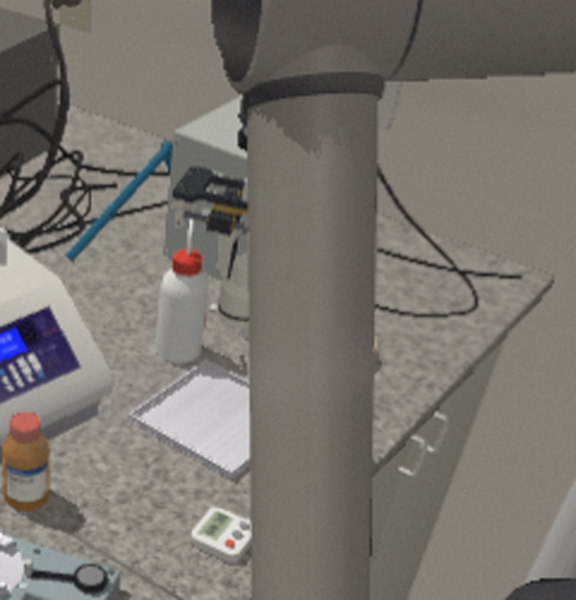

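View pics/t13.png

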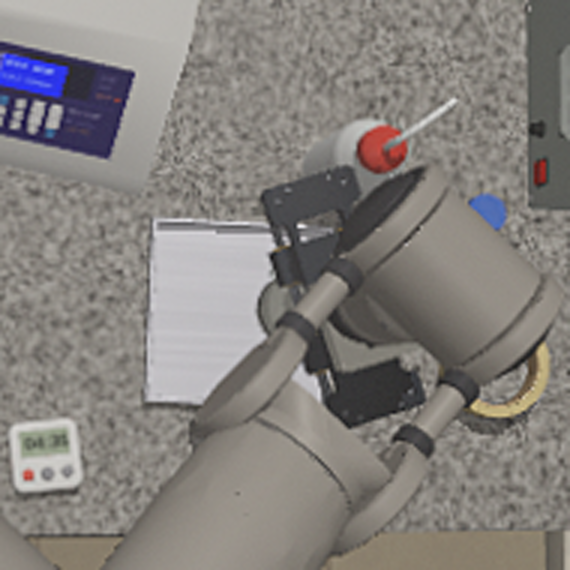

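```bash
python3 - <<'E'
from h import *
def tri(a,b):
    o1,d1=ray("scene",*a);o2,d2=ray("top",*b)
    s=np.linalg.lstsq(np.c_[d1,-d2],o2-o1,rcond=None)[0]; return o1+d1*s[0],o2+d2*s[1]
print(tri((377.5,141),(507,189)))
for c in [(357,204),(384,183.5),(428,205),(396,227)]: print(w("scene",*c,14).round(0))
for c in [(432,213),(490,215),(429,274),(488.5,277)]: print(w("top",*c,14).round(0))
d=np.load("top0.npy")
for u,v in [(450,240),(480,265),(440,260),(432,230),(504,190),(497,195)]:
    o,dd=ray("top",u,v); print((o+dd*d[v,u]).round(0))
E
python3 -c "
import cv2
p=cv2.imread('pics/top0.png')[170:300,410:560]
cv2.imwrite('pics/tr.png',cv2.resize(p,None,fx=4,fy=4,interpolation=cv2.INTER_CUBIC))"
```

```text
(array([ 653.24425065, -462.31127362,  130.84702543]), array([ 655.66159267, -460.76423435,  130.74619083]))
[ 589. -278.   14.]
[ 585. -424.   14.]
[ 416. -420.   14.]
[ 436. -267.   14.]
[ 606. -284.   14.]
[ 601. -447.   14.]
[ 437. -273.   14.]
[ 428. -439.   14.]
[ 531. -334.    9.]
[ 462. -418.    5.]
[ 476. -307.   -1.]
[ 560. -285.    1.]
[ 649. -445.  157.]
[ 641. -435.  125.]
```

View pics/tr.png

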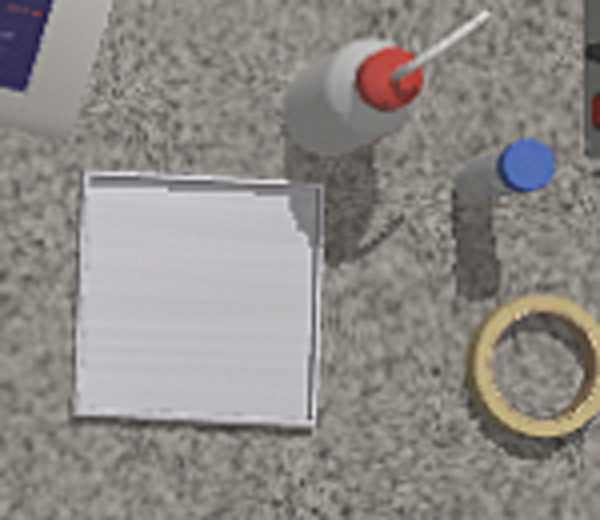

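```bash
python3 -m jog '[1,12,3,20,0.3,1,0,0,35,0,1,0,0,35,0,1,0,0,30,0,1,0,0,0,0]'; python3 -c "
from h import *
rel([512,-356,88.],S[2]+np.pi/2)"
```

```text
time: 19.95
tool_pos: [516.7, -345.5, 120.1]
tcp_rot: [3.121, -0.019, 1.874]
contact_force: [1.0, 1.6, -2.4]
grip_width: 37.6
t 19.95 pos [ 516.7 -345.5  120.1] rpy [ 3.121 -0.019  1.874] w 37.6 F [ 1.   1.6 -2.4]
tool d -8.8 -7.5 32.1 turn deg 0.56
```

```bash
python3 -m jog '[1,-8,-7,12,0,1,0,0,12,0,1,0,0,0,0]'
python3 - <<'E'
from h import *
rel([512,-356,81.],S[2]+np.pi/2)
p,_=capture("scene"); cv2.imwrite(f"pics/s14.png",cv2.resize(p[80:260,320:480,::-1],None,fx=3.3,fy=3.3,interpolation=cv2.INTER_CUBIC))
p,_=capture("top"); cv2.imwrite(f"pics/t14.png",cv2.resize(p[140:330,380:570,::-1],None,fx=3,fy=3,interpolation=cv2.INTER_CUBIC))
E
```

```text
time: 20.25
tool_pos: [514.5, -354.7, 97.8]
tcp_rot: [3.118, -0.015, 1.876]
contact_force: [0.4, 0.3, -3.3]
grip_width: 37.5
t 20.25 pos [ 514.5 -354.7   97.8] rpy [ 3.118 -0.015  1.876] w 37.5 F [ 0.4  0.3 -3.3]
tool d -0.6 -2.7 16.8 turn deg 0.73
```

View pics/s14.png

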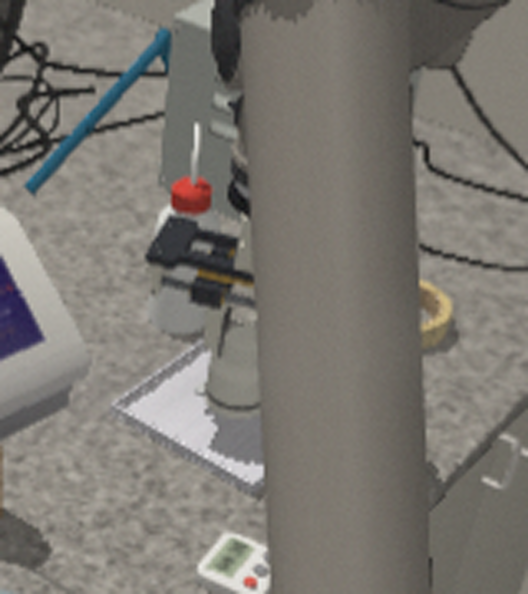

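View pics/t14.png

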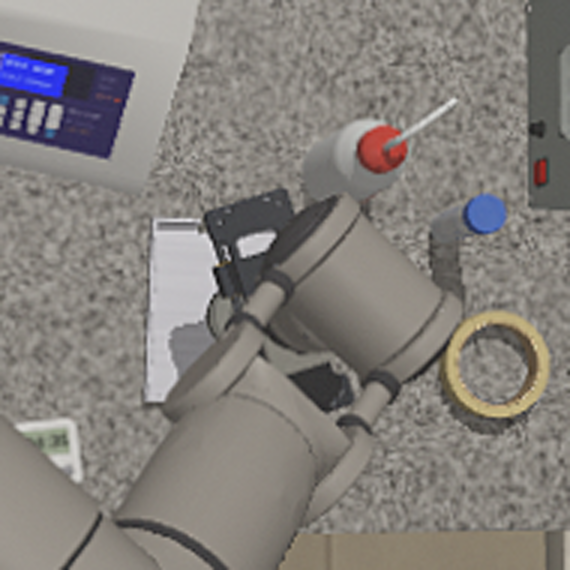

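```bash
python3 -m jog '[1,0,-1,6,0,1,0,-1,4,0,1,0,0,0,0]';python3 -m jog '[1,0,0,2,0,1,0,0,2,0,1,0,0,0,0]'; python3 -m jog '[1,0,0,1.5,0,1,0,0,0,0]'
```

```text
time: 20.65
tool_pos: [514.0, -356.7, 90.7]
tcp_rot: [3.115, -0.009, 1.876]
contact_force: [0.0, 1.3, -2.6]
grip_width: 37.3
time: 20.95
tool_pos: [514.2, -356.8, 86.7]
tcp_rot: [3.115, -0.009, 1.876]
contact_force: [0.8, -0.6, -2.3]
grip_width: 37.6
time: 21.15
tool_pos: [514.3, -356.8, 85.1]
tcp_rot: [3.115, -0.009, 1.876]
contact_force: [-0.5, 0.3, -3.0]
grip_width: 37.5
```

```bash
python3 -m jog '[1,0,0,1.5,0,1,0,0,0,0]';python3 -m jog '[1,0,0,1.5,0,1,0,0,0,0]'; python3 -m jog '[1,0,0,1,0,1,0,0,0,0]'
```

```text
time: 21.35
tool_pos: [514.4, -356.8, 83.5]
tcp_rot: [3.115, -0.009, 1.876]
contact_force: [-0.3, -0.7, -2.3]
grip_width: 37.6
time: 21.55
tool_pos: [514.4, -356.7, 81.9]
tcp_rot: [3.115, -0.009, 1.876]
contact_force: [0.1, 0.1, -2.6]
grip_width: 37.3
time: 21.75
tool_pos: [514.5, -356.7, 80.9]
tcp_rot: [3.115, -0.009, 1.876]
contact_force: [-0.4, -0.0, -3.0]
grip_width: 37.8
```

```bash
python3 -m jog '[1,0,0,1,0,1,0,0,0,0]';python3 -m jog '[1,0,0,1,0,1,0,0,0,0]'; python3 -m jog '[1,0,0,1,0,1,0,0,0,0]'
```

```text
time: 21.95
tool_pos: [514.7, -357.0, 81.0]
tcp_rot: [3.114, -0.008, 1.876]
contact_force: [-0.2, -0.2, -2.5]
grip_width: 37.4
time: 22.15
tool_pos: [514.9, -357.2, 80.8]
tcp_rot: [3.114, -0.007, 1.876]
contact_force: [0.1, 0.5, -2.0]
grip_width: 37.8
time: 22.35
tool_pos: [514.9, -357.3, 80.8]
tcp_rot: [3.113, -0.006, 1.876]
contact_force: [0.0, 0.4, -2.3]
grip_width: 37.5
```

```bash
python3 -m jog '[1,0,0,2.5,0]';python3 -m jog '[1,0,0,1,0]'
```

```text
time: 22.45
tool_pos: [515.0, -357.6, 80.4]
tcp_rot: [3.113, -0.005, 1.876]
contact_force: [-11.4, 7.3, 30.9]
grip_width: 37.4
time: 22.55
tool_pos: [514.9, -357.5, 80.6]
tcp_rot: [3.113, -0.005, 1.877]
contact_force: [-2.8, 1.6, 2.4]
grip_width: 37.3
```

```bash
python3 -m jog '[1,0,0,0,0,0.5,0,0,0,0,0,0,0,0,0,0,0,0,0,0,0,0,0,0,0]';python3 -m jog '[0,0,0,0,0,0,0,0,0,0,0,0,0,0,0]'
```

```text
time: 23.05
tool_pos: [515.5, -357.9, 80.1]
tcp_rot: [3.112, -0.003, 1.876]
contact_force: [0.2, 0.3, -1.0]
grip_width: 65.0
time: 23.35
tool_pos: [515.6, -358.0, 79.9]
tcp_rot: [3.112, -0.003, 1.876]
contact_force: [-0.6, 1.5, 0.6]
grip_width: 88.9
```

Released. Raise straight up, then move away and check.

```bash
python3 -m jog '[0,0,0.5,-15,0,0,0,1,-40,0,0,0,1,-45,0,0,0,0,-45,0,0,0,0,-20,0]';python3 -m jog '[0,40,0,0,0,0,40,-20,0,0,0,40,-30,0,0,0,40,-30,0,0,0,40,-30,0,0]'
python3 - <<'E'
from h import *
p,_=capture("scene"); cv2.imwrite(f"pics/s15.png",p[:,:,::-1])
p,_=capture("top"); cv2.imwrite(f"pics/t15.png",p[:,:,::-1])
E
```

```text
time: 23.85
tool_pos: [512.0, -357.9, 245.8]
tcp_rot: [3.118, -0.013, 1.876]
contact_force: [0.4, -0.8, -0.6]
grip_width: 92.0
time: 24.35
tool_pos: [348.6, -200.8, 247.3]
tcp_rot: [3.11, -0.0, 1.876]
contact_force: [-0.5, -0.8, 0.9]
grip_width: 91.8
```

View pics/s15.png

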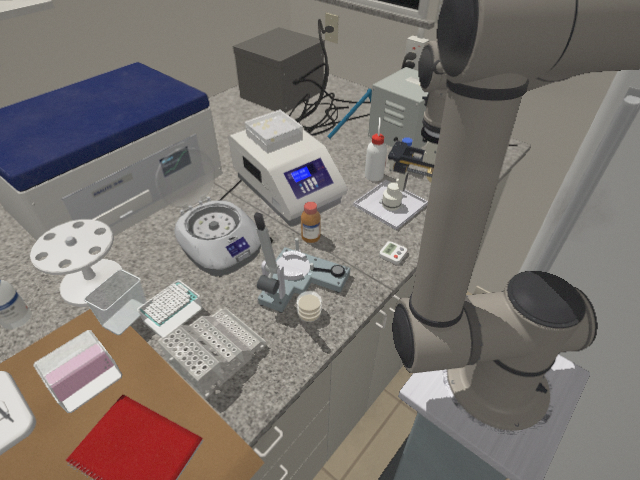

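View pics/t15.png

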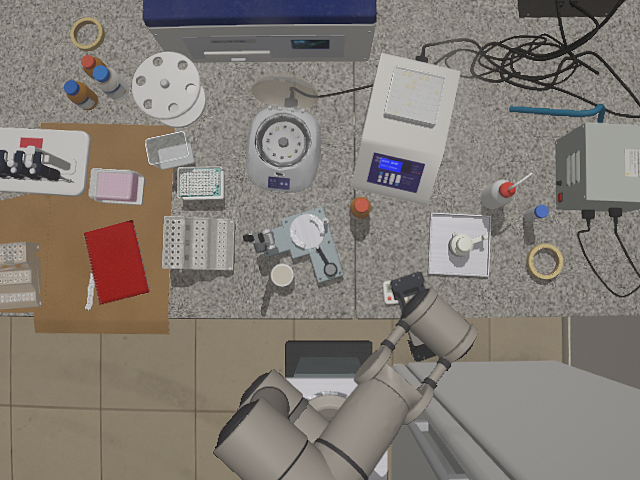

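Run:
```python
from h import *
p,d=capture("top"); cv2.imwrite("pics/t16.png",cv2.resize(p[200:290,420:500,::-1],None,fx=6,fy=6,interpolation=cv2.INTER_CUBIC))
for u,v in[(462,243),(459,241),(457,249),(466,243),(461,247)]:
    o,dd=ray("top",u,v); print((o+dd*d[v,u]).round(0))
o=get_obs();print(o["time"],o["dq"].round(3),o["contact_force"].round(1))
```

```text
[ 519. -351.   78.]
[ 524. -345.   71.]
[ 504. -342.   59.]
[ 518. -361.   82.]
[ 508. -350.   71.]
24.5 [-0.003  0.062 -0.124 -0.    -0.023  0.004] [ 1.1 -1.6 -0.3]
```

View pics/t16.png

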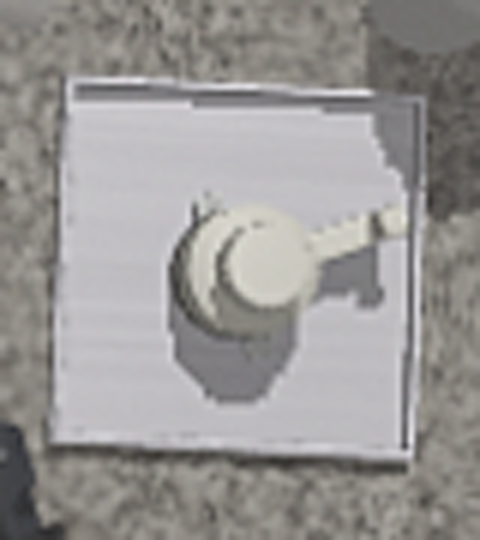

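```bash
python3 -m jog '[0,0,0,0,0,0,0,0,0,0,0,0,0,0,0]' && python3 -c "
from plant import *
print(close_job())"
```

```text
time: 24.8
tool_pos: [350.9, -202.8, 248.9]
tcp_rot: [3.108, 0.003, 1.875]
contact_force: [0.5, -0.7, 0.3]
grip_width: 91.7
the job is handed in; nothing more can be done
None
```

The filter head is off the station and standing on the tray floor; I handed the job in at about 24.8 s of the 64 s allowed.

I gripped the hold-down arm's black grip, carried it past its balance point and let go, and it stayed open. I then pressed the button until it stopped (17 N). I pushed the lever round to its stop with closed fingers, lifted the head straight off by its knob, and set it down in the tray.

**Last checks:**
- **Filter head:** it looks upright near the tray's centre in the last pictures. The depth readings on the knob were noisy (71–82 mm), around the expected 79 mm.
- **Station:** the arm is still open and the button is still down.
- **Bystanders:** the rack, dish stack and bottle stand where they were. The timer is half hidden by the gripper in the last top view, but looks in place in the scene view.
- **Robot:** nothing is touching it. The wrist force reads about 1 N, which is noise.

**Not as planned:**
- While pushing the lever, the fingers jammed briefly at 24 N; I backed off and redid the push.
- The final touchdown in the tray peaked at about 34 N, firmer than I intended but under the 60 N limit.
- The two cameras put the tray about 12 mm apart, so I aimed between them, nearer the top view. The placing tolerance covers that.

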